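# Clamp a blank in the cutting jig with a hex key

### The job

Take the hex key out of its wooden stand, feel with its tip along the slot of the clamp for the clamp screw's sunken hex socket, and seat the key fully in it, pressing only gently. Then turn the key clockwise, letting go and taking a new hold every quarter turn, until the screw comes up against its stop and the jaw holds the plywood blank flat against the fence. Leave the key standing in the screw, keep the hand off the clamp and the blank, and leave the other things on the bench where they are.

Things in the scene. Friction and masses are not known exactly. Their poses are not given: they have to be found in the camera images.
- key: Hex key, 200 to 330 g, standing in the stand at the start. Origin: middle of its tip; z up its axis to the grip. From the tip: a 4 mm high round tapered nose (18 mm across at the tip, 23 mm above), then a steel hex shank, bevelled from 23 to 24 mm across flats at z = 4 to 7 mm and 24 mm up to z = 62 mm (a pair of flats faces +-x, corners at +-y), then the grip.
- key_grip (a point): Middle of the key's grip, on its axis, 85 mm above the tip. The grip is dark wood, 26 x 26 mm square, z = 62 to 104 mm, sides square to the key's x and y. Take it from above by any two opposite sides.
- stand: Pale wooden block 70 x 70 x 50 mm, fixed, with a 31 mm square hole 36 mm deep in which the key stands loosely. Origin: centre of the underside.
- clamp: Clamp jig, fixed. Origin: on the bench under the middle of the slot; x along the slot, y towards the fence. Wooden base board 10 mm thick, x -75 to 75, y -52 to 210 mm. Grey block x -67 to 67, y -45 to 45, top z = 48 mm, with a slot open above: 72 mm long (x -36 to 36), 31 mm wide (y -15.5 to 15.5), its floor level at z = 32 mm.
- slot (a point): Middle of the slot, at the block's top (z = 48 mm). The screw's upright hex socket opens flush in the slot's floor on its centre line: 25.4 mm across flats, bottom at z = 16 mm. The screw floats: its centre may stand anywhere from x = -15 to 15 mm and stays there. Neither that place nor how its flats are turned is measured. The key has about 6 degrees of play either way in it.
- fence (a point): Middle of the fence's face (clamp frame y = 162 mm, z = 25 mm). The fence is a wooden rail 130 mm long, its top at z = 40 mm.
- jaw (a joint): The clamp's wooden jaw bar, 90 mm long, top at z = 39 mm: how far (m) it has run towards the fence. 0 to 0.003 at the start, 0.012 at the stop. Driven only by the screw, 3.33 mm per radian clockwise seen from above; the screw drags with up to 0.5 N m, starts 2.7 to 3.6 rad short of its rigid stop, where the torque jumps by 0.4 N m or more within 0.2 rad (forced on, the key rides over the corners), and stays where it is left.
- blank: Loose plywood board 110 x 90 x 18 mm lying on the base board between jaw and fence, 3 to 6 mm short of the fence at the start. Origin: centre of its underside; its y axis points to the fence.
- glue: White glue bottle, 56 mm across, 130 mm high, upright; not to be disturbed. Origin: centre of the underside.
- screwdriver: Screwdriver, 190 mm long, lying; not to be disturbed. Origin near its middle, on the bench.
- tape: Cardboard tape core, 100 mm across, 25 mm high, lying flat; not to be disturbed. Origin: centre of the underside.
- sanding: Cork sanding block 110 x 65 x 35 mm; not to be disturbed. Origin: centre of the underside.
- tin: Closed tin, 84 mm across, 100 mm high, upright; not to be disturbed. Origin: centre of the underside.
- hammer: Hammer, 260 mm long, lying; not to be disturbed. Origin near its middle, on the bench.
- offcut: Small plywood offcut, about 98 x 75 x 18 mm, one end round; not to be disturbed. Origin on its underside.
Things that resemble listed ones, but are neither listed nor needed, are in the scene too. Several things look just like the stand: the one meant starts farthest to the robot's right.

How it is judged:
On the way, in this order (a step that is already met when the one before it is completed fails the run):
1. the key is out of its stand, lifted clear (height (world z) of key above 0.055 m and horizontal distance between key and stand above 0.05 m), for 0.1 s.
2. the key is seated fully in the screw's socket while the jaw is still open (z of key in the frame of clamp below 0.02 m and x of key in the frame of clamp between -0.03 and 0.03 m and y of key in the frame of clamp between -0.005 and 0.005 m and angle between key's own z axis and vertical below 0.15 rad and value of joint jaw below 0.006 m), for 0.1 s.
At the end, for the whole second after the job is handed in: The jaw has run at least 11.3 of its 12 mm; the blank lies flat on the base board within 1.5 mm of the fence and square to it within 0.02 rad; the key stands released and at rest in the screw, its tip no higher than 20 mm above the bench (socket bottom 16 mm), leaning less than 0.15 rad (value of joint jaw above 0.0113 m and y of blank in the frame of clamp above 0.1155 m and angle between the y axis of blank and the y axis of clamp, either way round below 0.02 rad and angle between blank's own z axis and vertical below 0.03 rad and z of key in the frame of clamp below 0.02 m and x of key in the frame of clamp between -0.03 and 0.03 m and y of key in the frame of clamp between -0.005 and 0.005 m and angle between key's own z axis and vertical below 0.15 rad and linear speed of key below 0.02 m/s); the robot touches nothing.
It fails at once if the key is pressed on the slot's floor or the socket's rim with more than 60 N (contact force between key and clamp above 60 N and z of key in the frame of clamp above 0.027 m).
It fails at once if the hand or arm pushes on the clamp itself with more than 15 N (contact force between the arm and clamp above 15 N).
It fails at once if the hand pushes the blank (contact force between the arm and blank above 2 N).
It fails at once if one of the other things is moved by more than 20 mm (distance of any of glue, screwdriver, tape, sanding, tin, hammer, offcut from where it was at the start of the episode above 0.02 m).
It also fails if it takes over 72 s, if anything falls off the work surface, if the arm or the gripper's body presses on something with over 40 N, if the wrist force passes 120 N, or if a joint passes its speed limit or range.

### The arm

A 6-joint arm with a two-finger parallel gripper is mounted at the origin on the work surface. World frame = base frame: x ahead of the robot, y to its left, z up, the work surface at z = 0. Lengths are in m, angles in rad, forces in N, time in s.
With the tool pointing down it reaches from about 0.35 to 0.975 m from the base axis. Payload 4.9 kg.
Tool frame: the origin (TCP) lies at the very end of the fingers, on their centre line; the grasp point (between the pads) lies 19 mm behind it; z points along the fingers, x is the direction in which the jaws open and shut, and the axes are right-handed (so a half turn about z gives the same grasp; the last joint's range is limited). The gripper opens to 85 mm and grips with 20 to 120 N. Pads are 22 mm wide; open, the fingers measure 114 mm over their backs; the gripper's body (76 mm by 85 mm) begins 54 mm behind the grasp point. The pads swing forward as they close: fully open they stand 13 mm farther back than shut.
Start: joints at [-1.44, 0.053, 1.613, -0, 1.476, -0.119], TCP at [0.155, -0.606, 0.231] pointing down, gripper open.
Joint ranges: [-3.01, 3.01], [-1.01, 2.22], [0.06, 2.58], [-1.02, 4.17], [0.09, 2.62], [-3.14, 3.14]. Speed limits (rad/s): [2.57, 2.57, 3.14, 3.14, 3.14, 3.14].

### API

Orientations are given as a rotation vector (axis times angle).
In Python, from station import ctrl gives the robot as it stands.
- The arm moves only by the shell command python3 -m handwheel 'ROWS' [OPENING] [FORCE]. ROWS is a JSON object of lists of equal length, an entry for each row: "offset": the shift along the world's x, y, z in units of 40 mm (1.0 is 40 mm), a list of three; "roll": the turn about the world's z in units of 6 degrees (1.0 is 6 degrees). A call has exactly 10 rows; each row is the pose to reach, as a shift and turn from the pose commanded when the call began; what a row does not reach only later rows make up. A row lasts 1/10 s, in which the tool goes at most 50 mm and 8.59 degrees, less where a joint would pass 70% of its speed; a pose out of reach is approached as far as the arm can. A call with a gripper value outside its range is refused whole. OPENING is the finger opening in mm, from 0 to 85.4, set as the call begins (- or left out, the last holds). The fingers move at their own pace and stop on an object; FORCE is the grip in N (left out, the last holds). Time passes only in rows, so rows that repeat a pose let the fingers close, or fill a call up. It gives the time, the measured TCP pose, the force and the opening at its end, in the units of the state.
- ctrl.get_obs(): the state, without advancing time (a new reading comes with each control period).
- ctrl.get_image(name): name is "scene" or "top" or "wrist"; returns a dict with "img" (420x560x3 uint8, red, green, blue), "fx", "fy", "cx", "cy" (pixels), "k1" (the pictures are not rectified: a ray, as slopes to the right and down, at radius r is drawn at 1 + k1 r^2 times it, then the intrinsics apply), "T" (4x4, takes a point from camera to world coordinates). Camera axes: x right, y down, z forward; pixel columns grow to the right and rows downward; lengths in m; the calibration is good to about 2 mm. A picture is of the moment at which its call begins. There is no depth.
- ctrl.finish_job(): hands the job in, once; it reports no verdict.
The state is a dict: "t": time; "q": joint angles; "dq": joint speeds; "effort": joint torques, N m; "tool_pos": TCP position; "tool_rot": TCP orientation; "contact_force": force on the tool from outside, world axes, zero at the start; "wrist_torque": the same for the moment, N m; "opening": finger opening in m.
Only numpy, scipy, OpenCV 4.12 (cv2) and the standard library are available. Lean on these libraries where they do the work, as an engineer would, in place of code of your own. Each camera call takes 0.05 s, during which the arm holds its last target.

## Working session

There is one attempt and no reset: what is moved stays moved. The work goes in short steps, Python scripts to look and compute and a shell command to move; the robot and the scene stay as the last step left them, time stands still between calls to the robot, and variables do not carry over. Pictures are saved under pics/ and viewed, and the job is handed in when it is done.

```bash
ls; mkdir -p pics
python3 - <<'E'
from station import ctrl
import cv2,json
o=ctrl.get_obs(); print(o)
for n in ["scene","top","wrist"]:
    r=ctrl.get_image(n); cv2.imwrite(f"pics/{n}0.png",r["img"][:,:,::-1]); print(n,{k:r[k] for k in r if k!="img"})
E
```

```text
pics
{'t': 0.0, 'q': array([-1.43997509e+00,  5.33596930e-02,  1.61430157e+00,  8.99438739e-06,
        1.47602542e+00, -1.18990181e-01]), 'dq': array([-0.00186237, -0.00118249, -0.00142249,  0.00065062,  0.00181264,
       -0.00041925]), 'effort': array([ 2.10909377e-03, -3.93682981e+01, -3.70174456e+01, -3.07153812e-05,
        7.13113637e-03,  2.92132905e-07]), 'tool_pos': array([ 0.15443889, -0.60496502,  0.23005676]), 'tool_rot': array([-2.47971605e+00,  1.92647895e+00,  2.32861765e-03]), 'contact_force': array([-0.5294011 ,  0.84610247, -0.59290565]), 'wrist_torque': array([-0.04212086, -0.03251686, -0.04313696]), 'opening': 0.08559831104866449}
scene {'fx': 485.16486194184836, 'fy': 485.16486194184836, 'cx': 275.7044224400379, 'cy': 209.71298538513062, 'k1': -0.10940718983469018, 'T': array([[ 0.62235796,  0.43265746, -0.65228682,  1.39389252],
       [ 0.78269708, -0.33603777,  0.52389303, -0.67593307],
       [ 0.00747322, -0.83659198, -0.54777551,  0.79616562],
       [ 0.        ,  0.        ,  0.        ,  1.        ]])}
top {'fx': 545.5063757198857, 'fy': 545.5063757198857, 'cx': 280.9424313765281, 'cy': 201.80064458187292, 'k1': 0.004968538333206773, 'T': array([[-0.00284079, -0.98589241,  0.16735617,  0.33000661],
       [-0.99973722,  0.00660685,  0.02195078, -0.01582162],
       [-0.02274681, -0.16724984, -0.98565211,  1.38343269],
       [ 0.        ,  0.        ,  0.        ,  1.        ]])}
wrist {'fx': 329.99630239709603, 'fy': 329.99630239709603, 'cx': 282.32885475027433, 'cy': 207.99942896851135, 'k1': -3.257992523757124e-05, 'T': array([[ 0.24784967, -0.92913047, -0.27438498,  0.22370275],
       [-0.96879621, -0.23831765, -0.06810731, -0.58698428],
       [-0.00211021,  0.2827035 , -0.95920502,  0.37212663],
       [ 0.        ,  0.        ,  0.        ,  1.        ]])}
```

View pics/scene0.png

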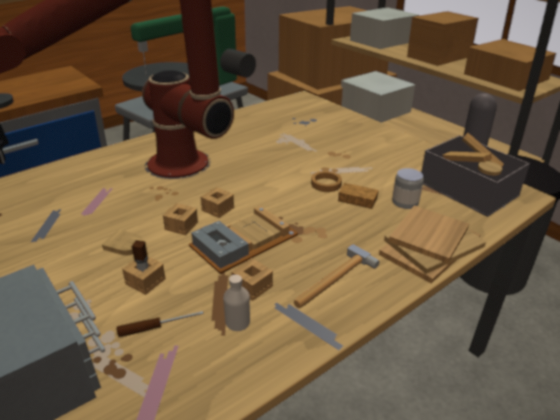

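View pics/top0.png

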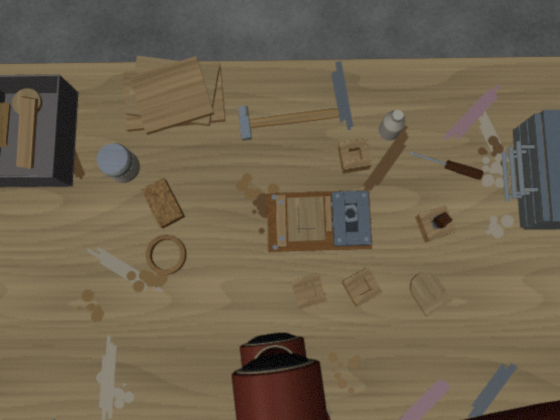

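View pics/wrist0.png

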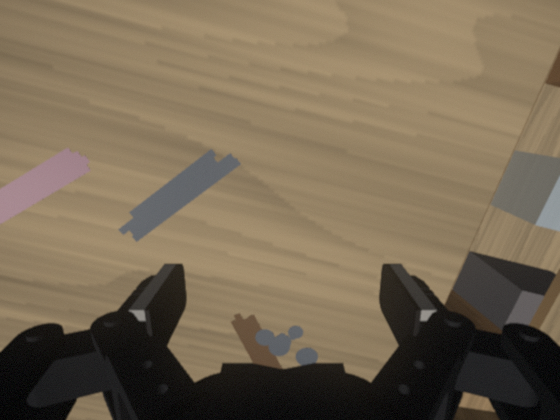

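Stand look-alikes in the top view are at (353,154), (309,290), (361,287) and (435,223). The last is farthest to the robot's right and holds the dark-gripped key, so that's my choice. The close crop checks it.

```bash
cat > h.py <<'E'
import numpy as np, cv2
from station import ctrl
def ray(c,u,v):
    x=(u-c["cx"])/c["fx"]; y=(v-c["cy"])/c["fy"]
    a,b=x,y
    for _ in range(30):
        r2=a*a+b*b; a=x/(1+c["k1"]*r2); b=y/(1+c["k1"]*r2)
    return c["T"][:3,:3]@np.array([a,b,1.]), c["T"][:3,3]
def p2w(c,u,v,z):
    d,o=ray(c,u,v); return o+d*(z-o[2])/d[2]
def w2p(c,P):
    P=np.asarray(P,float); q=c["T"][:3,:3].T@(P-c["T"][:3,3]); a,b=q[0]/q[2],q[1]/q[2]; s=1+c["k1"]*(a*a+b*b)
    return np.array([c["fx"]*a*s+c["cx"],c["fy"]*b*s+c["cy"]])
def crop(img,x0,y0,x1,y1,s,name):
    cv2.imwrite("pics/"+name,cv2.resize(img[y0:y1,x0:x1,::-1],None,fx=s,fy=s,interpolation=cv2.INTER_CUBIC))
E
python3 - <<'E'
from h import *
r=ctrl.get_image("top"); 
import pickle; pickle.dump(r,open("top.pkl","wb"))
crop(r["img"],400,190,480,250,10,"t1.png")
crop(r["img"],260,180,380,260,6,"t2.png")
s=ctrl.get_image("scene"); pickle.dump(s,open("scene.pkl","wb"))
crop(s["img"],110,220,210,310,6,"s1.png")
E
```

```text
(no output)
```

View pics/t1.png

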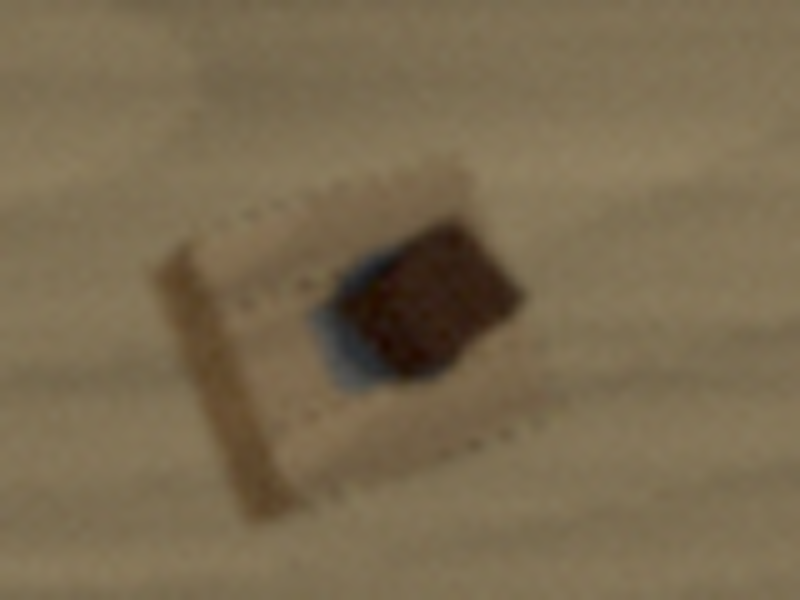

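View pics/t2.png

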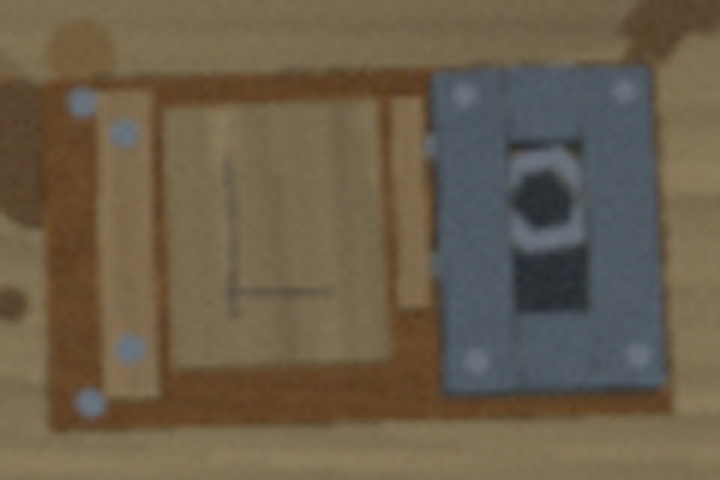

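View pics/s1.png

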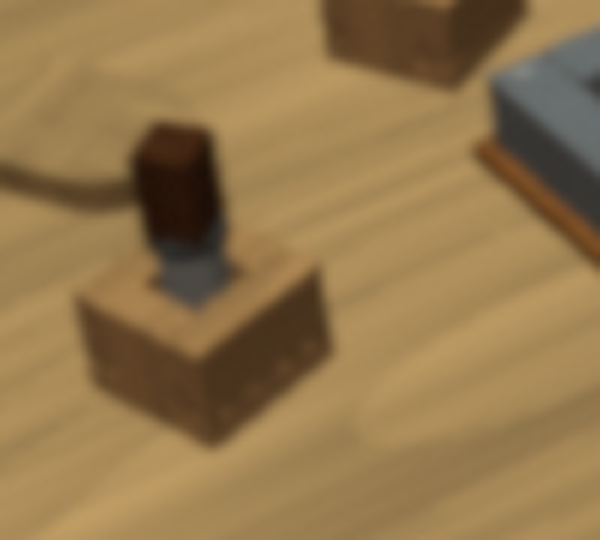

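Run:
```python
from h import *
import pickle
r=pickle.load(open("top.pkl","rb")); s=pickle.load(open("scene.pkl","rb"))
t1=lambda x,y:(400+(x-4.5)/10,190+(y-4.5)/10)
t2=lambda x,y:(260+(x-2.5)/6,180+(y-2.5)/6)
for n,p in dict(a=(330,305),b=(455,215),c=(525,295),d=(410,380),).items(): print("grip",n,p2w(r,*t1(*p),.118).round(4))
for n,p in dict(a=(190,240),b=(460,160),d=(295,505)).items(): print("stand",n,p2w(r,*t1(*p),.05).round(4))
P=[p2w(r,*t2(*p),.048) for p in [(432,70),(651,65),(666,385),(444,390)]]
print("block",np.round(P,4)); c=np.mean(P,0); print(c)
yv=(P[0]+P[3]-P[1]-P[2])[:2]; xv=(P[0]+P[1]-P[2]-P[3])[:2]
print("yaw",np.degrees(np.arctan2(-yv[0],yv[1])),np.degrees(np.arctan2(xv[1],xv[0])),np.linalg.norm(xv)/2,np.linalg.norm(yv)/2)
print("slot corners",[p2w(r,*t2(*p),.048).round(4) for p in [(507,140),(583,138),(590,310),(515,313)]])
print("socket",p2w(r,*t2(543,198),.032))
# scene view of grip top
s1=lambda x,y:(110+(x-2.5)/6,220+(y-2.5)/6)
print("scene griptop",p2w(s,*s1(178,143),.118))
print("scene stand top", [p2w(s,*s1(*p),.05).round(4) for p in [(78,298),(200,358),(322,264)]])
```

```text
grip a [ 0.4995 -0.34    0.118 ]
grip b [ 0.5204 -0.37    0.118 ]
grip c [ 0.5016 -0.3851  0.118 ]
grip d [ 0.4818 -0.3576  0.118 ]
stand a [ 0.5249 -0.3241  0.05  ]
stand b [ 0.5443 -0.3909  0.05  ]
stand d [ 0.4595 -0.3466  0.05  ]
block [[ 0.5825 -0.1121  0.048 ]
 [ 0.584  -0.2026  0.048 ]
 [ 0.4514 -0.2048  0.048 ]
 [ 0.4498 -0.1145  0.048 ]]
[ 0.51690828 -0.15849801  0.048     ]
yaw 0.9705019392508774 0.9960182817103631 0.1326935563022026 0.09036187252374127
slot corners [array([ 0.5529, -0.1425,  0.048 ]), array([ 0.5535, -0.1737,  0.048 ]), array([ 0.4822, -0.1747,  0.048 ]), array([ 0.4811, -0.1441,  0.048 ])]
socket [ 0.53099669 -0.15837333  0.032     ]
scene griptop [ 0.50390962 -0.3660119   0.118     ]
scene stand top [array([ 0.4843, -0.4115,  0.05  ]), array([ 0.5468, -0.3883,  0.05  ]), array([ 0.5246, -0.3237,  0.05  ])]
```

The crop shows the key in the right stand. Grip top is near (442.5,219.8), and the socket ring is visible in the slot at about (350,213). Next I'll move the hand above the stand for a wrist view.

```bash
python3 -m handwheel '{"offset":[[0.8,0.55,0.4],[1.8,1.25,0.8],[2.8,1.95,1],[3.8,2.65,1],[4.8,3.3,1],[5.8,4.0,1],[6.8,4.7,1],[7.7,5.3,1],[8.5,5.9,1],[8.5,5.9,1]],"roll":[0.5,1,1.5,2,2.5,3,3.5,4,4,4]}'
python3 - <<'E'
from h import *
r=ctrl.get_image("wrist"); import pickle; pickle.dump(r,open("w1.pkl","wb")); cv2.imwrite("pics/w1.png",r["img"][:,:,::-1]); print(r["T"].round(3))
E
```

```text
t: 1.25
tool_pos: [0.4975, -0.3664, 0.271]
tool_rot: [-2.83, 1.361, -0.0]
contact_force: [-0.7, -0.0, 0.6]
opening: 0.0852
[[ 0.625 -0.749 -0.22   0.553]
 [-0.781 -0.6   -0.175 -0.321]
 [-0.001  0.282 -0.96   0.413]
 [ 0.     0.     0.     1.   ]]
```

View pics/w1.png

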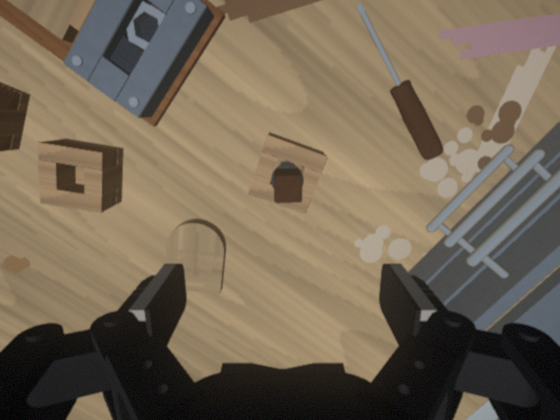

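Run:
```python
from h import *
import pickle
r=pickle.load(open("w1.pkl","rb")); i=r["img"]
crop(i,240,120,340,220,6,"w1a.png"); crop(i,60,0,230,130,4.5,"w1b.png")
```

```text
(no output)
```

View pics/w1a.png

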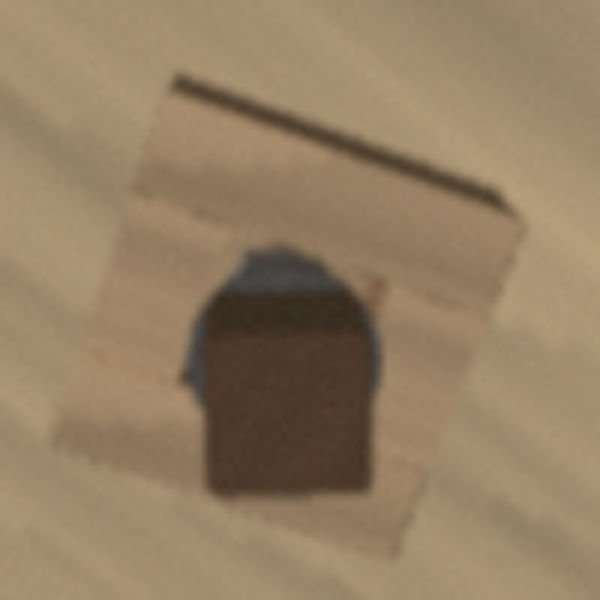

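View pics/w1b.png

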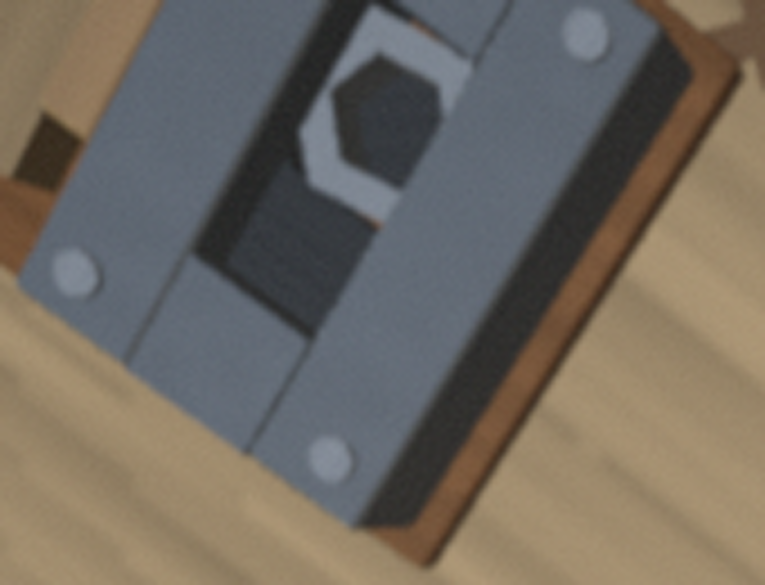

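Run:
```python
from h import *
import pickle
r=pickle.load(open("w1.pkl","rb"))
a=lambda x,y:(240+(x-2.5)/6,120+(y-2.5)/6)
b=lambda x,y:(60+(x-1.75)/4.5,(y-1.75)/4.5)
P=np.array([p2w(r,*a(*p),.118) for p in [(207,335),(370,335),(370,492),(207,492)]]);print(P.round(4),P.mean(0))
for i in range(4):
    d=P[(i+1)%4]-P[i]; print(np.degrees(np.arctan2(d[1],d[0])),np.linalg.norm(d))
print("bottom edge of front face z.076",[p2w(r,*a(*p),.076).round(4) for p in [(215,293),(360,293)]])
S=np.array([p2w(r,*a(*p),.05) for p in [(175,88),(520,212),(395,560),(52,445)]]);print(S.round(4),S.mean(0))
print("tcp px",w2p(r,[.4975,-.3664,.271]))
print("block corners",[p2w(r,*b(*p),.048).round(4) for p in [(18,280),(355,525),(660,30)]])
H=np.array([p2w(r,*b(*p),.032) for p in [(380,52),(333,95),(342,160),(400,188)]]);print("hex",H.round(4))
for i in range(3):
    d=H[i+1]-H[i]; print(np.degrees(np.arctan2(d[1],d[0])),np.linalg.norm(d))
```

```text
[[ 0.5048 -0.35    0.118 ]
 [ 0.5201 -0.3692  0.118 ]
 [ 0.5012 -0.3849  0.118 ]
 [ 0.4855 -0.3652  0.118 ]] [ 0.5028886  -0.36734014  0.118     ]
-51.31760772005779 0.024599024033731886
-140.40027206864158 0.02455475695493876
128.68561390091773 0.02516799161939816
38.27204466963685 0.024553654732341477
bottom edge of front face z.076 [array([ 0.5044, -0.3507,  0.076 ]), array([ 0.52  , -0.3701,  0.076 ])]
[[ 0.5252 -0.3244  0.05  ]
 [ 0.5471 -0.3872  0.05  ]
 [ 0.4818 -0.4119  0.05  ]
 [ 0.4588 -0.3469  0.05  ]] [ 0.50325459 -0.36760151  0.05      ]
tcp px [283.77149603 268.77661838]
block corners [array([ 0.4512, -0.1165,  0.048 ]), array([ 0.4531, -0.2045,  0.048 ]), array([ 0.5833, -0.2014,  0.048 ])]
hex [[ 0.5412 -0.1489  0.032 ]
 [ 0.527  -0.1452  0.032 ]
 [ 0.5167 -0.1539  0.032 ]
 [ 0.5201 -0.1675  0.032 ]]
165.18441742210587 0.01469578303375388
-139.71307947619968 0.013469864435849983
-76.08871925038476 0.01407243272114552
```

Run:
```python
from h import *
o=ctrl.get_obs(); print(o["tool_pos"],o["tool_rot"],o["dq"].round(3))
d=np.array([.5029,-.3674,.082])-o["tool_pos"]; print(d/.04)
```

```text
[ 0.49586934 -0.36797915  0.27095099] [-2.82993846e+00  1.36410682e+00  9.31836695e-04] [-0.05  -0.011  0.01  -0.015  0.    -0.009]
[ 0.17576657  0.01447877 -4.72377482]
```

```bash
python3 -m handwheel '{"offset":[[0.1,0.05,-0.5],[0.2,0.05,-1.3],[0.2,0.05,-2.1],[0.2,0.05,-2.6],[0.2,0.05,-2.8],[0.2,0.05,-2.8],[0.2,0.05,-2.8],[0.2,0.05,-2.8],[0.2,0.05,-2.8],[0.2,0.05,-2.8]],"roll":[0,0,0,0,0,0,0,0,0,0]}' 60
python3 - <<'E'
from h import *
o=ctrl.get_obs(); print(o["tool_pos"],o["tool_rot"],o["contact_force"])
r=ctrl.get_image("wrist");cv2.imwrite("pics/w2.png",r["img"][:,:,::-1]); import pickle; pickle.dump(r,open("w2.pkl","wb"))
o=ctrl.get_obs(); print(o["tool_pos"],w2p(r,[.5029,-.3674,.118]))
E
```

```text
t: 2.3
tool_pos: [0.5029, -0.3679, 0.1604]
tool_rot: [2.827, -1.369, 0.003]
contact_force: [-0.2, 0.2, -0.0]
opening: 0.0602
[ 0.50289601 -0.36794796  0.16041461] [ 2.82695434e+00 -1.36910994e+00  2.62903862e-03] [-0.17595098  0.16694794 -0.01508416]
[ 0.50278525 -0.36779367  0.1600884 ] [282.69136811 235.6536116 ]
```

View pics/w2.png

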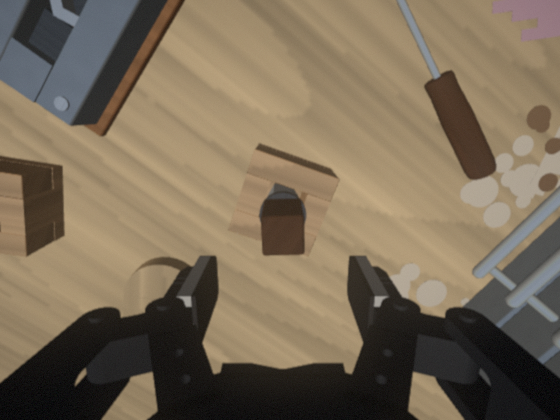

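Wrist view: grip top is centred at about (283,236), exactly where predicted, and square to the fingers. I'll descend and grip.

```bash
python3 -m handwheel '{"offset":[[0,0,-0.6],[0,0,-1.2],[0,0,-1.7],[0,0,-1.95],[0,0,-1.95],[0,0,-1.95],[0,0,-1.95],[0,0,-1.95],[0,0,-1.95],[0,0,-1.95]],"roll":[0,0,0,0,0,0,0,0,0,0]}' 
python3 -m handwheel '{"offset":[[0,0,0],[0,0,0],[0,0,0],[0,0,0],[0,0,0],[0,0,0],[0,0,0],[0,0,0],[0,0,0],[0,0,0]],"roll":[0,0,0,0,0,0,0,0,0,0]}' 10 60
```

```text
t: 3.35
tool_pos: [0.5027, -0.3678, 0.0819]
tool_rot: [2.827, -1.369, 0.001]
contact_force: [0.4, -0.7, -0.4]
opening: 0.0599
t: 4.35
tool_pos: [0.5026, -0.3677, 0.0815]
tool_rot: [2.827, -1.369, 0.001]
contact_force: [1.1, -0.9, 0.3]
opening: 0.0252
```

```bash
python3 -m handwheel '{"offset":[[0,0,0.3],[0,0,0.7],[0,0,1.2],[0,0,1.7],[0,0,2.2],[0,0,2.5],[0,0,2.5],[0,0,2.5],[0,0,2.5],[0,0,2.5]],"roll":[0,0,0,0,0,0,0,0,0,0]}'
python3 - <<'E'
from h import *
import pickle
for n in ["scene","wrist"]:
    r=ctrl.get_image(n); pickle.dump(r,open(n+"3.pkl","wb")); i=r["img"]
    if n=="scene":
        crop(i,90,150,230,290,5,"s3.png")
    else: cv2.imwrite("pics/w3.png",i[:,:,::-1])
E
```

```text
t: 5.35
tool_pos: [0.5019, -0.367, 0.1796]
tool_rot: [-2.827, 1.369, 0.004]
contact_force: [-0.4, 0.8, -2.9]
opening: 0.0256
```

View pics/s3.png

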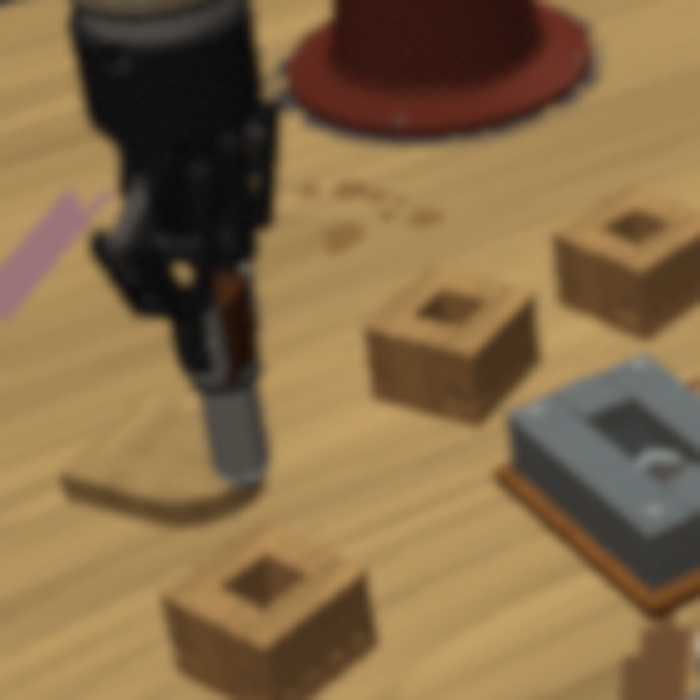

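View pics/w3.png

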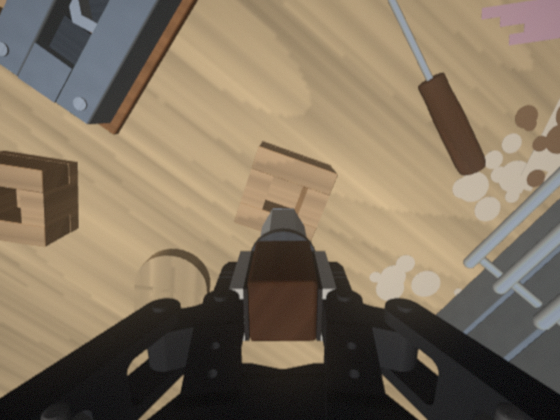

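Run:
```python
from h import *
import pickle
r=pickle.load(open("wrist3.pkl","rb")); crop(r["img"],235,185,335,270,8,"w3a.png")
r=pickle.load(open("scene3.pkl","rb")); crop(r["img"],115,195,160,255,10,"s3a.png")
```

```text
(no output)
```

View pics/w3a.png

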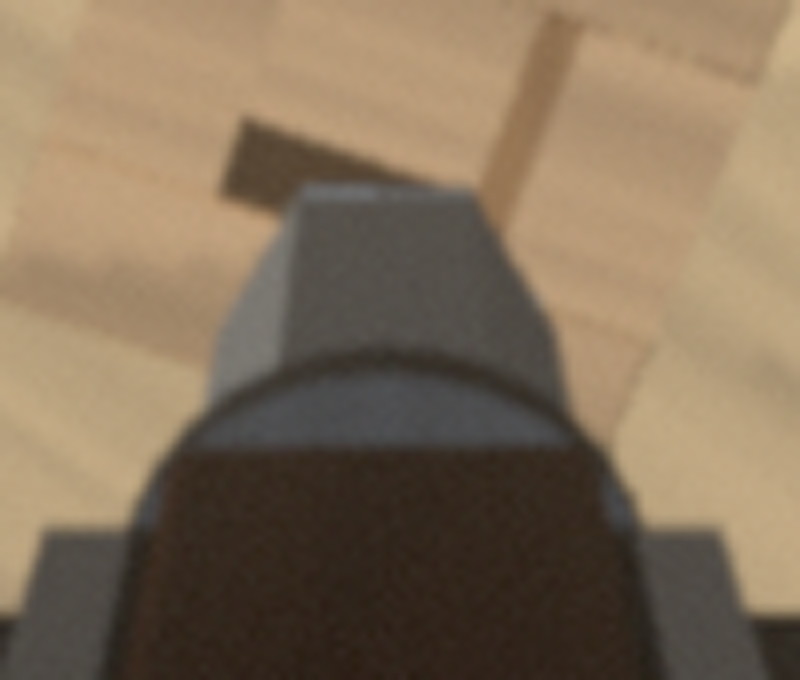

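View pics/s3a.png

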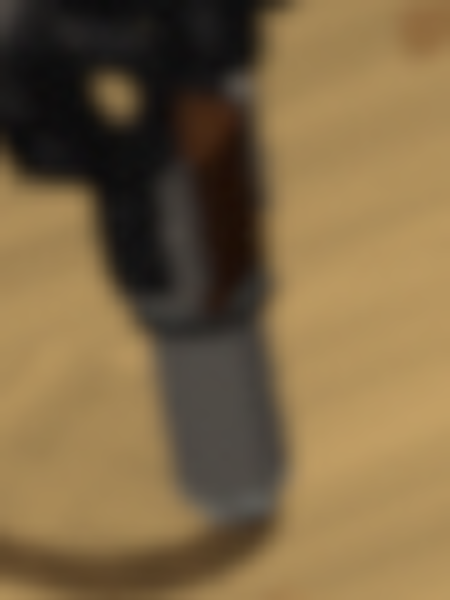

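The key is held upright. In the wrist crop a hex flat faces the camera (edges at x≈285 and ≈475), so the flat normals are perpendicular to the jaw direction, at about 38.6°. The socket flats are near 11.5° mod 60, so I need a roll of +33°. I'll stop short of the clamp to look at the socket again.

```bash
python3 -m handwheel '{"offset":[[0,0.5,0],[0.1,1.2,0],[0.1,2,0],[0.2,2.8,0],[0.25,3.4,0],[0.25,3.8,0],[0.25,3.8,0],[0.25,3.8,0],[0.25,3.8,0],[0.25,3.8,0]],"roll":[0.7,1.7,2.7,3.7,4.7,5.5,5.5,5.5,5.5,5.5]}'
python3 - <<'E'
from h import *
import pickle
r=ctrl.get_image("wrist"); pickle.dump(r,open("w4.pkl","wb")); i=r["img"]
cv2.imwrite("pics/w4.png",i[:,:,::-1]); u,v=w2p(r,[.5307,-.1583,.032]); print(u,v)
u=int(max(u,60));v=int(max(v,50)); print(u-60,v-50);crop(i,u-60,v-50,u+60,v+50,6,"w4a.png")
E
```

```text
t: 6.45
tool_pos: [0.5124, -0.2164, 0.1812]
tool_rot: [3.099, -0.513, -0.0]
contact_force: [-0.0, -0.1, -3.0]
opening: 0.0254
281.4270459405294 124.56745079237655
221 74
```

View pics/w4.png

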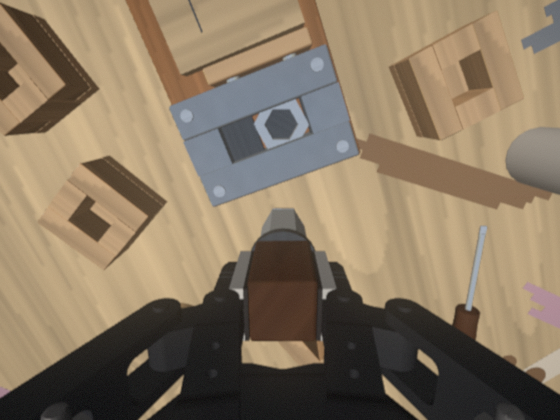

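View pics/w4a.png

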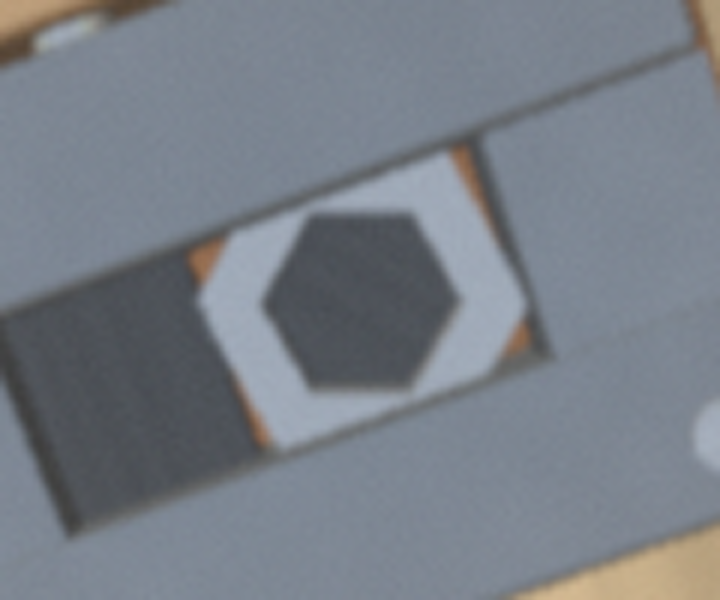

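The socket hexagon shows clearly (crop corners roughly (315,213) to (408,390), centre about full-image (281,124)). Its top and bottom flats are horizontal, the same as the key's.

Run:
```python
from h import *
import pickle
r=pickle.load(open("w4.pkl","rb"))
a=lambda x,y:(221+(x-2.5)/6,74+(y-2.5)/6)
H=np.array([p2w(r,*a(*p),.032) for p in [(315,213),(412,213),(460,300),(408,390),(310,388),(262,302)]])
c=H.mean(0);print("centre",c)
an=np.degrees(np.arctan2(*(H-c)[:,1::-1].T)); print(an, np.mean((an-an[0]+30)%60-30)+an[0], np.linalg.norm(H-c,axis=1))
S=[p2w(r,*a(*p),.048) for p in [(480,135),(548,355),(72,530)]]; print(np.round(S,4))
o=ctrl.get_obs(); R=cv2.Rodrigues(o["tool_rot"])[0]; print(o["tool_pos"],np.degrees(np.arctan2(R[1,0],R[0,0])),R[:,2])
# key nose flat: predict corners of key at tip
print((c-o["tool_pos"])[:2]/.04)
```

```text
centre [ 0.53035785 -0.15757182  0.032     ]
[  99.40736818   40.61084925  -17.77936237  -80.1100112  -140.23618517
  161.41596316] 100.55143697449414 [0.01374445 0.01408592 0.01409588 0.01408132 0.01416177 0.01413924]
[[ 0.5523 -0.1419  0.048 ]
 [ 0.5524 -0.1718  0.048 ]
 [ 0.4826 -0.1733  0.048 ]]
[ 0.51242629 -0.21636032  0.18124908] -18.77228144727419 [-1.26990398e-04 -1.22252366e-04 -9.99999984e-01]
[0.44828903 1.46971262]
```

```bash
python3 -m handwheel '{"offset":[[0.1,0.4,0],[0.25,0.9,0],[0.4,1.3,0],[0.45,1.46,-0.2],[0.45,1.46,-0.6],[0.45,1.46,-1.1],[0.45,1.46,-1.4],[0.45,1.46,-1.4],[0.45,1.46,-1.4],[0.45,1.46,-1.4]],"roll":[0,0,0,0,0,0,0,0,0,0]}'
python3 - <<'E'
from h import *
import pickle
r=ctrl.get_image("wrist"); pickle.dump(r,open("w5.pkl","wb")); i=r["img"]
crop(i,220,130,350,230,6,"w5.png"); print(ctrl.get_obs()["tool_pos"])
r=ctrl.get_image("scene"); crop(r["img"],170,180,270,280,6,"s5.png")
E
```

```text
t: 7.5
tool_pos: [0.5311, -0.1577, 0.1263]
tool_rot: [3.099, -0.511, 0.003]
contact_force: [0.6, -0.2, -1.9]
opening: 0.0256
[ 0.53123664 -0.15773669  0.12655331]
```

View pics/w5.png

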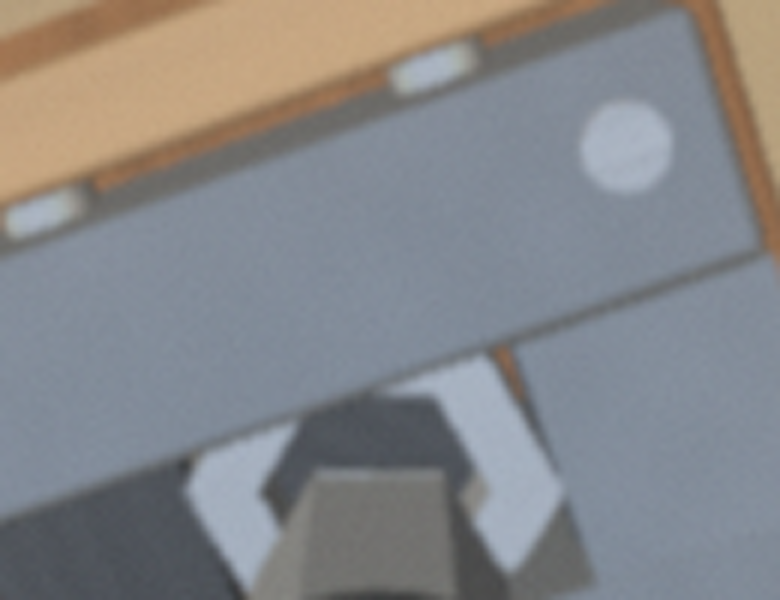

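View pics/s5.png

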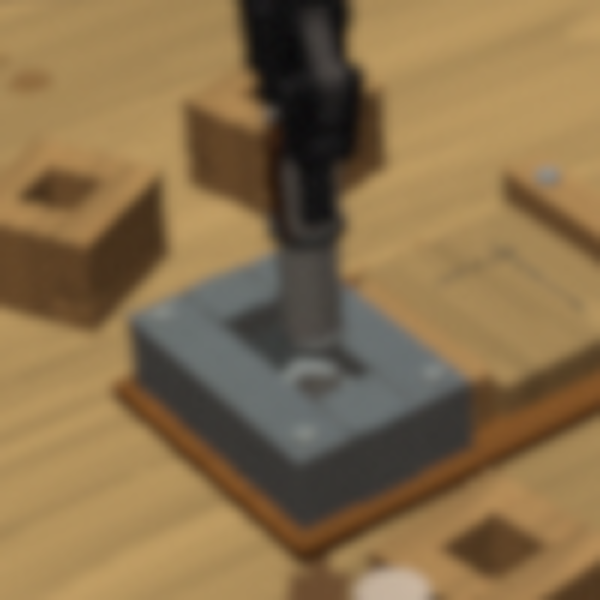

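```bash
python3 -m handwheel '{"offset":[[-0.02,0,-0.2],[-0.02,0,-0.4],[-0.02,0,-0.5],[-0.02,0,-0.55],[-0.02,0,-0.6],[-0.02,0,-0.62],[-0.02,0,-0.65],[-0.02,0,-0.67],[-0.02,0,-0.7],[-0.02,0,-0.7]],"roll":[0,0,0,0,0,0,0,0,0,0]}'
```

```text
t: 8.6
tool_pos: [0.5297, -0.1571, 0.0972]
tool_rot: [-3.1, 0.51, 0.0]
contact_force: [0.4, 0.5, -3.4]
opening: 0.0255
```

```bash
python3 -m handwheel '{"offset":[[0,0,-0.02],[0,0,-0.04],[0,0,-0.06],[0,0,-0.08],[0,0,-0.1],[0,0,-0.12],[0,0,-0.12],[0,0,-0.12],[0,0,-0.12],[0,0,-0.12]],"roll":[0,0,0,0,0,0,0,0,0,0]}'
```

```text
t: 9.6
tool_pos: [0.5299, -0.1573, 0.0927]
tool_rot: [3.1, -0.51, 0.001]
contact_force: [0.6, -1.2, -2.8]
opening: 0.0253
```

```bash
python3 -m handwheel '{"offset":[[0,0,-0.03],[0,0,-0.06],[0,0,-0.09],[0,0,-0.12],[0,0,-0.15],[0,0,-0.18],[0,0,-0.2],[0,0,-0.2],[0,0,-0.2],[0,0,-0.2]],"roll":[0,0,0,0,0,0,0,0,0,0]}'
```

```text
t: 10.6
tool_pos: [0.53, -0.1574, 0.0846]
tool_rot: [3.1, -0.51, 0.001]
contact_force: [3.6, -3.2, -1.1]
opening: 0.0254
```

Seated: tip is at about 16.6 mm with low force. Now the first clockwise hold.

```bash
python3 -m handwheel '{"offset":[[0,0,0],[0,0,0],[0,0,0],[0,0,0],[0,0,0],[0,0,0],[0,0,0],[0,0,0],[0,0,0],[0,0,0]],"roll":[0,0,-0.5,-1.3,-2.2,-3.1,-4,-5,-6,-7]}' - 90
python3 -c "
from h import *
o=ctrl.get_obs();print(o['wrist_torque'],o['contact_force'])"
python3 -m handwheel '{"offset":[[0,0,0],[0,0,0],[0,0,0],[0,0,0],[0,0,0],[0,0,0],[0,0,0],[0,0,0],[0,0,0],[0,0,0]],"roll":[-1,-2,-3,-4,-5,-6,-7,-8,-8,-8]}'
python3 -c "
from h import *
o=ctrl.get_obs();print(o['wrist_torque'],o['contact_force'])"
```

```text
t: 11.6
tool_pos: [0.5303, -0.1578, 0.0847]
tool_rot: [2.709, -1.59, 0.004]
contact_force: [3.9, -5.2, -4.2]
opening: 0.0253
[-0.98044262 -1.05611277  0.51612908] [ 3.88202692 -5.20393859 -4.2080256 ]
t: 12.6
tool_pos: [0.5305, -0.1577, 0.0847]
tool_rot: [-1.832, 2.551, -0.004]
contact_force: [5.6, -5.5, -4.5]
opening: 0.0248
[-0.93076925 -1.13440498  0.21341599] [ 5.61358432 -5.54632542 -4.52642786]
```

```bash
python3 -m handwheel '{"offset":[[0,0,0],[0,0,0],[0,0,0],[0,0,0],[0,0,0],[0,0,0],[0,0,0],[0,0,0],[0,0,0],[0,0,0]],"roll":[0,0,0,0,1,2,3,4,5.3,6.6]}' 50
python3 -m handwheel '{"offset":[[0,0,0],[0,0,0],[0,0,0],[0,0,0],[0,0,0],[0,0,0],[0,0,0],[0,0,0],[0,0,0],[0,0,0]],"roll":[1.3,2.6,3.9,5.2,6.5,7.5,8.2,8.4,8.4,8.4]}'
python3 - <<'E'
from h import *
import pickle
r=ctrl.get_image("wrist"); pickle.dump(r,open("w6.pkl","wb")); i=r["img"]
cv2.imwrite("pics/w6.png",i[:,:,::-1]); o=ctrl.get_obs();print(o["tool_pos"],o["contact_force"],o["wrist_torque"])
r=ctrl.get_image("top"); crop(r["img"],260,180,380,260,6,"t6.png")
E
```

```text
t: 13.6
tool_pos: [0.5295, -0.157, 0.0845]
tool_rot: [-2.593, 1.774, 0.001]
contact_force: [-0.1, -0.6, -0.3]
opening: 0.0497
t: 14.6
tool_pos: [0.5296, -0.1571, 0.0845]
tool_rot: [-3.1, 0.512, 0.0]
contact_force: [0.0, 0.0, -0.5]
opening: 0.0499
[ 0.5296558  -0.15713694  0.08450733] [-0.0230724   0.24434143  0.38410879] [-0.0064326  -0.01320635  0.04747554]
```

View pics/w6.png

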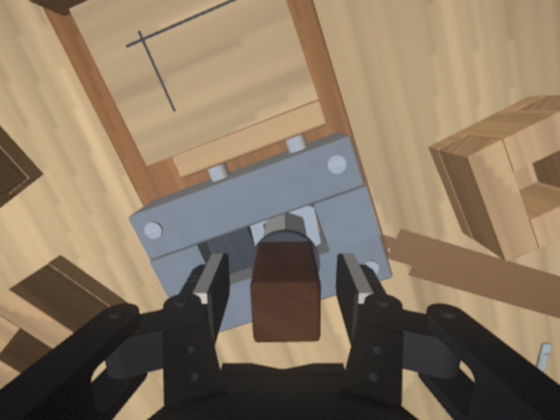

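View pics/t6.png

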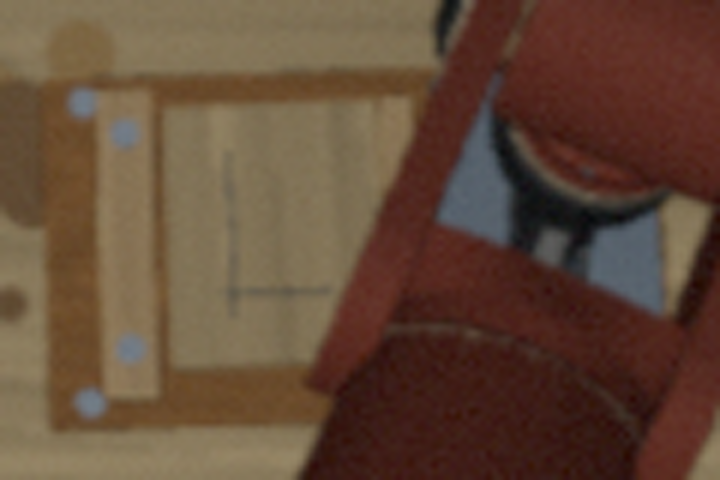

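The wrist picture shows the key standing square between the fingers (grip at columns 252–320), about 1 mm right of the fingers' centre. The jaw has run out of the block toward the blank. I'll shift about 1 mm and take the second hold.

```bash
python3 -m handwheel '{"offset":[[0.03,-0.02,0],[0.03,-0.02,0],[0.03,-0.02,0],[0.03,-0.02,0],[0.03,-0.02,0],[0.03,-0.02,0],[0.03,-0.02,0],[0.03,-0.02,0],[0.03,-0.02,0],[0.03,-0.02,0]],"roll":[0,0,0,0,0,0,0,0,0,0]}' 10 90
python3 -m handwheel '{"offset":[[0,0,0],[0,0,0],[0,0,0],[0,0,0],[0,0,0],[0,0,0],[0,0,0],[0,0,0],[0,0,0],[0,0,0]],"roll":[-0.5,-1.3,-2.1,-2.9,-3.7,-4.5,-5.3,-6,-6.7,-7.4]}'
python3 -c "
from h import *
o=ctrl.get_obs();print(o['wrist_torque'],o['contact_force'])"
```

```text
t: 15.7
tool_pos: [0.531, -0.158, 0.0847]
tool_rot: [3.1, -0.51, 0.0]
contact_force: [-2.3, 0.6, 3.7]
opening: 0.025
t: 16.7
tool_pos: [0.5312, -0.1582, 0.0848]
tool_rot: [2.676, -1.646, 0.002]
contact_force: [-1.4, -1.0, 3.6]
opening: 0.0254
[0.00368742 0.15647096 0.54216788] [-1.38151039 -0.98591885  3.55508995]
```

```bash
python3 -m handwheel '{"offset":[[0,0,0],[0,0,0],[0,0,0],[0,0,0],[0,0,0],[0,0,0],[0,0,0],[0,0,0],[0,0,0],[0,0,0]],"roll":[-0.4,-0.8,-1.2,-1.6,-2,-2.4,-2.8,-3.2,-3.5,-3.5]}'
python3 -c "
from h import *
o=ctrl.get_obs();print(o['wrist_torque'],o['contact_force'])"
python3 -m handwheel '{"offset":[[0,0,0],[0,0,0],[0,0,0],[0,0,0],[0,0,0],[0,0,0],[0,0,0],[0,0,0],[0,0,0],[0,0,0]],"roll":[-0.2,-0.4,-0.6,-0.8,-1,-1.2,-1.4,-1.6,-1.8,-2]}'
python3 -c "
from h import *
o=ctrl.get_obs();print(o['wrist_torque'],o['contact_force'])"
```

```text
t: 17.7
tool_pos: [0.5312, -0.1583, 0.0847]
tool_rot: [2.334, -2.103, 0.002]
contact_force: [-0.2, -1.4, 4.1]
opening: 0.0252
[-0.17098783  0.15679346  0.38462052] [-0.22944937 -1.37347098  4.07585654]
t: 18.7
tool_pos: [0.5311, -0.1583, 0.0848]
tool_rot: [2.098, -2.338, 0.001]
contact_force: [0.1, -3.2, 4.2]
opening: 0.0251
[-0.80382696  0.01621804  0.51653208] [ 0.09593173 -3.22935544  4.17463436]
```

```bash
python3 -m handwheel '{"offset":[[0,0,0],[0,0,0],[0,0,0],[0,0,0],[0,0,0],[0,0,0],[0,0,0],[0,0,0],[0,0,0],[0,0,0]],"roll":[-0.2,-0.4,-0.6,-0.8,-1,-1.2,-1.4,-1.6,-1.8,-2]}'
python3 -c "
from h import *
o=ctrl.get_obs();print(o['wrist_torque'],o['contact_force'])"
```

```text
t: 19.7
tool_pos: [0.531, -0.1582, 0.0847]
tool_rot: [1.845, -2.543, 0.001]
contact_force: [0.3, -5.4, 5.6]
opening: 0.0251
[-1.11582241 -0.06467875  2.06655527] [ 0.27496971 -5.37964534  5.59105663]
```

The torque jumped from 0.5 to 2.07 N m, so this is the stop. I'll ease off slightly, release, rise and check.

```bash
python3 -m handwheel '{"offset":[[0,0,0],[0,0,0],[0,0,0],[0,0,0],[0,0,0],[0,0,0],[0,0,0],[0,0,0],[0,0,0],[0,0,0]],"roll":[0.3,0.3,0.3,0.3,0.3,0.3,0.3,0.3,0.3,0.3]}'
python3 -c "
from h import *
o=ctrl.get_obs();print(o['wrist_torque'],o['contact_force'])"
python3 -m handwheel '{"offset":[[0,0,0],[0,0,0],[0,0,0],[0,0,0],[0,0,0],[0,0,0],[0,0,0],[0,0,0],[0,0,0],[0,0,0]],"roll":[0,0,0,0,0,0,0,0,0,0]}' 50
python3 -m handwheel '{"offset":[[0,0,0.3],[0,0,0.8],[0,0,1.4],[0,0,2],[0,0,2.4],[0,0,2.4],[0,0,2.4],[0,0,2.4],[0,0,2.4],[0,0,2.4]],"roll":[0,0,0,0,0,0,0,0,0,0]}'
python3 - <<'E'
from h import *
import pickle
r=ctrl.get_image("wrist"); pickle.dump(r,open("w7.pkl","wb")); cv2.imwrite("pics/w7.png",r["img"][:,:,::-1])
r=ctrl.get_image("scene"); pickle.dump(r,open("s7.pkl","wb")); crop(r["img"],170,160,320,280,5,"s7.png")
E
```

```text
t: 20.7
tool_pos: [0.531, -0.1583, 0.0846]
tool_rot: [-1.882, 2.516, -0.001]
contact_force: [1.2, -5.1, 3.6]
opening: 0.0253
[-1.20601147 -0.04966203  0.92713772] [ 1.18913626 -5.11063065  3.59820849]
t: 21.7
tool_pos: [0.5309, -0.158, 0.0845]
tool_rot: [-1.884, 2.514, -0.0]
contact_force: [-0.2, -0.5, 0.5]
opening: 0.0502
t: 22.7
tool_pos: [0.5303, -0.1577, 0.1792]
tool_rot: [1.884, -2.513, -0.003]
contact_force: [-0.6, 0.6, 1.1]
opening: 0.0501
```

View pics/w7.png

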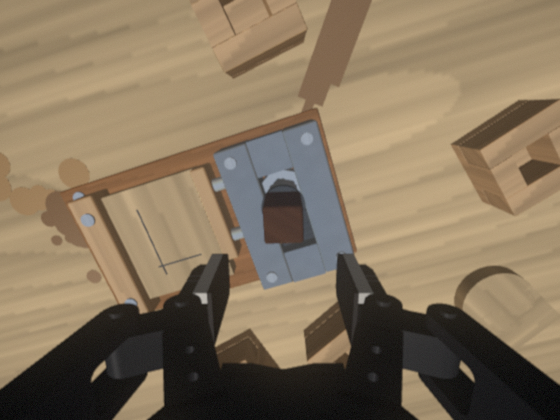

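View pics/s7.png

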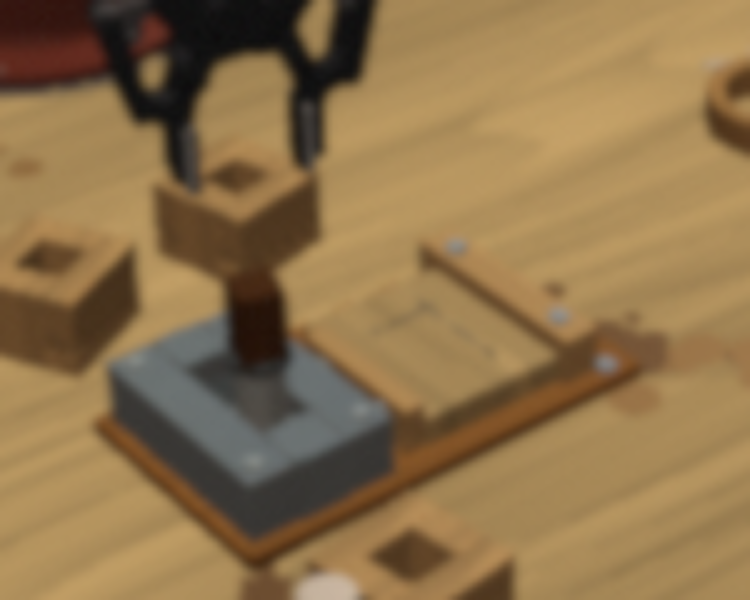

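Run:
```python
from h import *
import pickle
r=pickle.load(open("w7.pkl","rb")); crop(r["img"],60,100,360,320,2.6,"w7a.png")
crop(r["img"],60,160,180,310,4,"w7b.png")
crop(r["img"],175,120,300,295,3.4,"w7c.png")
```

```text
(no output)
```

View pics/w7b.png

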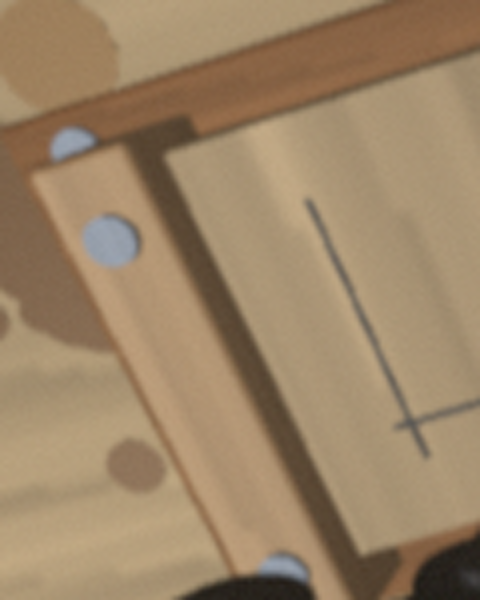

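View pics/w7c.png

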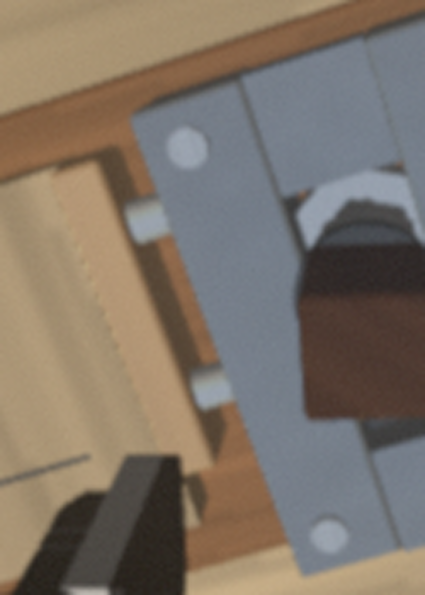

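Run:
```python
from h import *
import pickle
r=pickle.load(open("w7.pkl","rb"))
b=lambda x,y:(60+(x-1.5)/4,160+(y-1.5)/4)
c=lambda x,y:(175+(x-1.2)/3.4,120+(y-1.2)/3.4)
P=lambda f,p,z:p2w(r,*f(*p),z)
f1,f2=P(c,(133,115),.048),P(c,(302,573),.048)
d=(f1-f2)[:2];d/=np.linalg.norm(d);n=np.array([-d[1],d[0]])
yaw=np.degrees(np.arctan2(d[1],d[0]));print("clamp yaw",yaw, np.linalg.norm(f1-f2))
O=(f1+f2)[:2]/2-.045*n
L=lambda p:(np.array([d,n])@(p[:2]-O)).round(4)
print("blank front",L(P(b,(165,155),.028)),L(P(b,(360,553),.028)))
print("fence top",L(P(b,(125,145),.04)),L(P(b,(345,592),.04)))
print("jaw back edge",L(P(c,(97,160),.039)),L(P(c,(213,460),.039)))
print("jaw front edge/blank ",L(P(c,(55,172),.039)))
print("key top",L(P(c,(365,355),.12)))
```

```text
clamp yaw 1.070506184313311 0.13054909312906124
blank front [0.0565 0.1633] [-0.0523  0.1628]
fence top [0.0622 0.1632] [-0.0557  0.1632]
jaw back edge [0.0569 0.0598] [-0.0298  0.0595]
jaw front edge/blank  [0.0572 0.0711]
key top [0.014  0.0021]
```

Run:
```python
from h import *
import pickle
r=pickle.load(open("w5.pkl","rb")); crop(r["img"],120,60,380,230,3,"w5b.png")
r=pickle.load(open("w7.pkl","rb")); crop(r["img"],245,160,325,250,8,"w7k.png")
```

```text
(no output)
```

View pics/w5b.png

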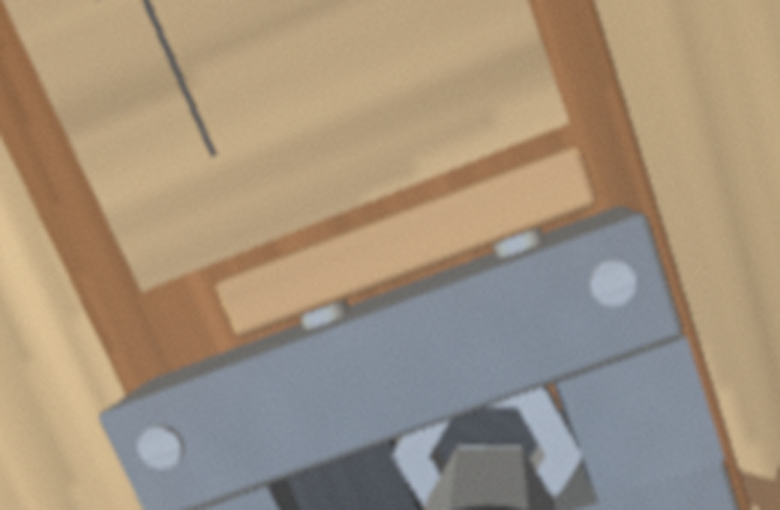

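View pics/w7k.png

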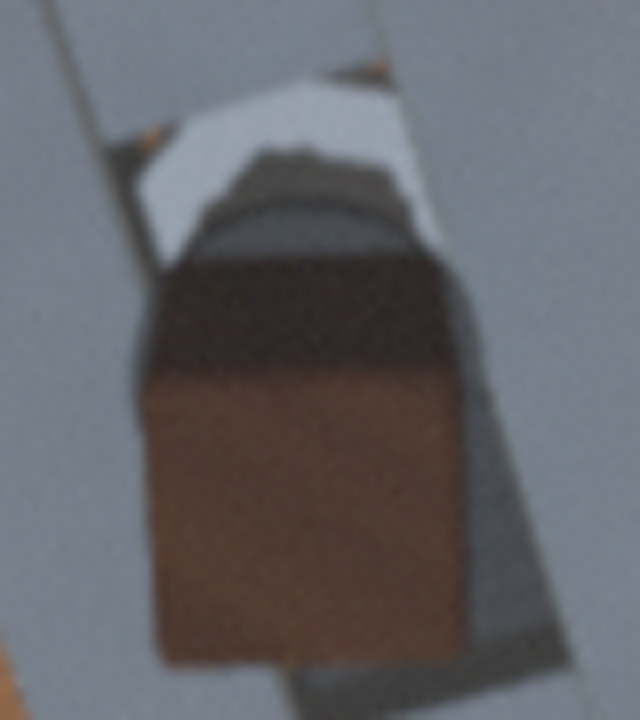

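Run:
```python
from h import *
import pickle
r=pickle.load(open("w5.pkl","rb"))
b=lambda x,y:(120+(x-1)/3,60+(y-1)/3)
P=lambda p,z:p2w(r,*b(*p),z)
f2,f1=P((103,413),.048),P((645,217),.048)
d=(f1-f2)[:2];d/=np.linalg.norm(d);n=np.array([-d[1],d[0]]);O=(f1+f2)[:2]/2-.045*n
print(np.degrees(np.arctan2(d[1],d[0])),np.linalg.norm(f1-f2))
L=lambda p:(np.array([d,n])@(p[:2]-O)).round(4)
print("jaw back",L(P((235,334),.039)),L(P((595,203),.039)),"jaw front",L(P((215,287),.039)),L(P((577,148),.039)),"blank rear",L(P((143,291),.028)),L(P((568,123),.028)))
o=ctrl.get_obs();print(o["t"],o["contact_force"],o["opening"])
```

```text
1.0498992975420482 0.1301249664772293
jaw back [-0.0318  0.0508] [0.0565 0.0508] jaw front [-0.0317  0.0624] [0.0564 0.0634] blank rear [-0.0518  0.0671] [0.0571 0.0691]
22.8 [ 0.43099207 -0.02475275 -0.04404595] 0.04998224905972131
```

Measured in the clamp frame: blank front edge is flush with the fence and square (≈0.005 rad), and the jaw sits at roughly 11–12 mm. My picture error is about 0.5 mm, so I'll take a second gentle hold to confirm the stop by torque.

```bash
python3 -m handwheel '{"offset":[[0,0,-0.4],[0,0,-1],[0,0,-1.6],[0,0,-2.1],[0,0,-2.4],[0,0,-2.4],[0,0,-2.4],[0,0,-2.4],[0,0,-2.4],[0,0,-2.4]],"roll":[0,0,0,0,0,0,0,0,0,0]}'
python3 -m handwheel '{"offset":[[0,0,0],[0,0,0],[0,0,0],[0,0,0],[0,0,0],[0,0,0],[0,0,0],[0,0,0],[0,0,0],[0,0,0]],"roll":[0,0,0,0,0,0,0,0,0,0]}' 10 90
python3 -c "
from h import *
o=ctrl.get_obs();print(o['wrist_torque'],o['contact_force'])"
python3 -m handwheel '{"offset":[[0,0,0],[0,0,0],[0,0,0],[0,0,0],[0,0,0],[0,0,0],[0,0,0],[0,0,0],[0,0,0],[0,0,0]],"roll":[-0.05,-0.1,-0.15,-0.2,-0.2,-0.2,-0.2,-0.2,-0.2,-0.2]}'
python3 -c "
from h import *
o=ctrl.get_obs();print(o['wrist_torque'],o['contact_force'])"
```

```text
t: 23.8
tool_pos: [0.5315, -0.1582, 0.0855]
tool_rot: [-1.884, 2.513, -0.003]
contact_force: [0.2, -0.2, -0.2]
opening: 0.0501
t: 24.8
tool_pos: [0.5312, -0.1583, 0.0852]
tool_rot: [1.885, -2.513, 0.001]
contact_force: [-1.9, -0.6, 5.1]
opening: 0.0251
[-0.2307596   0.39188478  0.4803487 ] [-1.94805353 -0.63049517  5.13200865]
t: 25.8
tool_pos: [0.5312, -0.1583, 0.0851]
tool_rot: [1.861, -2.531, 0.002]
contact_force: [-1.1, -0.9, 5.3]
opening: 0.0251
[-0.12676177  0.37291179  1.06808739] [-1.12474762 -0.93407739  5.31114848]
```

```bash
python3 -m handwheel '{"offset":[[0,0,0],[0,0,0],[0,0,0],[0,0,0],[0,0,0],[0,0,0],[0,0,0],[0,0,0],[0,0,0],[0,0,0]],"roll":[-0.05,-0.1,-0.15,-0.2,-0.25,-0.3,-0.3,-0.3,-0.3,-0.3]}'
python3 -c "
from h import *
o=ctrl.get_obs();print(o['wrist_torque'],o['contact_force'])"
```

```text
t: 26.8
tool_pos: [0.5312, -0.1583, 0.0852]
tool_rot: [1.824, -2.557, 0.002]
contact_force: [-2.3, -1.4, 5.5]
opening: 0.0254
[-0.19620601  0.36039963  1.85773853] [-2.30908066 -1.39177511  5.53483504]
```

The torque climbs steadily with angle to 1.86 N m, far above the 0.5 N m drag, so the screw is on its stop. I'll ease off, release and retreat.

```bash
python3 -m handwheel '{"offset":[[0,0,0],[0,0,0],[0,0,0],[0,0,0],[0,0,0],[0,0,0],[0,0,0],[0,0,0],[0,0,0],[0,0,0]],"roll":[0.2,0.3,0.4,0.4,0.4,0.4,0.4,0.4,0.4,0.4]}'
python3 -m handwheel '{"offset":[[0,0,0],[0,0,0],[0,0,0],[0,0,0],[0,0,0],[0,0,0],[0,0,0],[0,0,0],[0,0,0],[0,0,0]],"roll":[0,0,0,0,0,0,0,0,0,0]}' 50
python3 -m handwheel '{"offset":[[0,0,0.3],[0,0,0.8],[0,0,1.4],[0,0,2],[0,0,2.6],[0,0,3],[0,-0.5,3],[0,-1.2,3],[0,-1.6,3],[0,-1.6,3]],"roll":[0,0,0,0,0,0,0,0,0,0]}'
python3 - <<'E'
from h import *
import pickle
r=ctrl.get_image("wrist"); pickle.dump(r,open("w8.pkl","wb")); cv2.imwrite("pics/w8.png",r["img"][:,:,::-1])
r=ctrl.get_image("scene"); cv2.imwrite("pics/s8.png",r["img"][:,:,::-1]);crop(r["img"],170,160,320,280,5,"s8a.png")
r=ctrl.get_image("top"); cv2.imwrite("pics/t8.png",r["img"][:,:,::-1])
E
```

```text
t: 27.8
tool_pos: [0.5311, -0.1583, 0.0851]
tool_rot: [1.872, -2.522, 0.002]
contact_force: [-1.2, -0.6, 5.1]
opening: 0.0251
t: 28.8
tool_pos: [0.5309, -0.158, 0.0845]
tool_rot: [-1.871, 2.524, 0.0]
contact_force: [0.0, 0.2, 0.8]
opening: 0.0498
t: 29.8
tool_pos: [0.5307, -0.2235, 0.2045]
tool_rot: [1.868, -2.526, -0.0]
contact_force: [-0.2, 0.4, 0.8]
opening: 0.0502
```

View pics/w8.png

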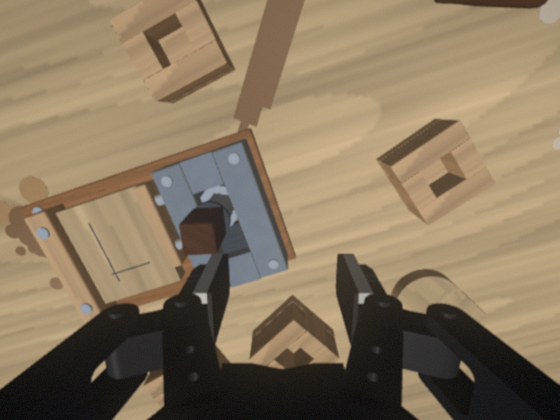

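View pics/s8a.png

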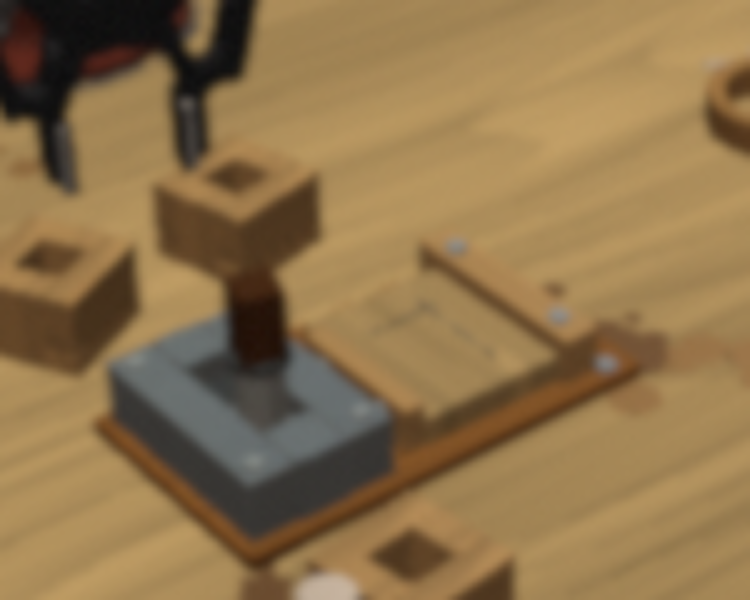

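View pics/s8.png

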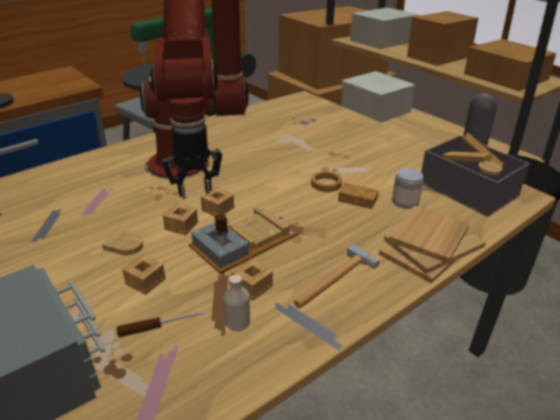

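The final pictures show the key upright and low in the slot (scene crop (255,315)) and the blank against the fence with the jaw touching it. The other things are where they started and the hand is clear. I'm handing in.

```bash
python3 -m handwheel '{"offset":[[0,0,0],[0,0,0],[0,0,0],[0,0,0],[0,0,0],[0,0,0],[0,0,0],[0,0,0],[0,0,0],[0,0,0]],"roll":[0,0,0,0,0,0,0,0,0,0]}'
python3 -c "
from station import ctrl
print(ctrl.finish_job())"
```

```text
t: 30.95
tool_pos: [0.5309, -0.222, 0.2045]
tool_rot: [-1.871, 2.524, 0.0]
contact_force: [0.8, -0.7, -0.2]
opening: 0.0502
the job is handed in; nothing more can be done
None
```

I took the key from the rightmost stand and seated it in the clamp screw. I then turned it clockwise in two quarter-turn holds until it came up against the stop. The job was handed in at about 31 s of the 72 s allowed, and no verdict was reported.

- **Finding the socket:** I located it in the camera pictures rather than by feeling along the slot with the tip. The key went in with about 5 N of side force or less, its tip at about 16.6 mm.
- **Stop:** the torque rose from about 0.5 to 2.07 N m at the end of the second hold. A short third hold to check it rose steadily with angle again, to 1.86 N m.
- **Blank:** measured in the wrist picture before that third hold, its front edge was flush with the fence and square to about 0.005 rad.
- **Jaw travel (less certain):** its two edges put it near 11.7 mm and 11.1 mm, either side of the 11.3 mm needed. Compared with the picture before turning, it moved 8 to 9 mm where the turn angle predicts about 10 mm. The pictures are only good to about 0.5 to 1 mm, so I relied on the torque.
- **At hand-in:** the key stood upright and released in the screw, the hand was clear of everything, and the other things looked undisturbed in the scene view.

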